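# Set a mounting rail in the drilling jig and clamp it with the ball knob

## Task

Get the slotted mounting rail ready for drilling: slide it along the jig until its end sits fully home against the length stop, gently, so that the stop keeps its setting. Then screw the clamp down clockwise with the black ball knob until you feel its foot first bite on the rail, and about an eighth of a turn more, no harder, so that the thin rail is held but not bent. Let go, leave it clamped like that, and leave the other things on the bench alone.

Things in the scene. Friction and masses are not known exactly. Their poses are not given: they have to be found in the camera images.
- jig: Drilling jig fixed to the bench: aluminium base 120 mm wide (x), 310 mm long (y from -120 to +190 mm), bed 22 mm up. Origin on the bench surface; y is the feed direction, towards the stop; z up. The rail runs along x = 0 between two guide strips 6 mm high, y -120 to +100 mm, with 2 mm play on each side. A drill-bush bridge, top 52 mm up, crosses at y = +88 mm.
- rail: Loose slotted mounting rail, top-hat profile 35 mm wide (x), 7.5 mm high, 290 mm long (y), about 0.11 kg, flanges down in the jig's channel, y along the jig's y. Origin: centre of its underside. It starts 35 to 95 mm short of the stop and sticks out of the jig's -y end over the open bench; when home it still sticks out 25 to 55 mm. It slides with less than 1.5 N.
- rail_end (a point): Middle of the rail's +y end face, 4 mm above its underside: this end must meet the stop.
- rail_tail (a point): Middle of the rail's -y end face (the end that sticks out of the jig), 4 mm above its underside, 26 mm above the bench. Pushing here along the jig's +y feeds the rail.
- stop_face (a point): Middle of the length stop's flat steel face (36 mm wide, 16 mm high, facing the jig's -y), 4 mm above the bed; axes as the jig's. The stop is a slide held only by friction: it stands a push of 10 N and slips off its setting at about 16 N.
- spindle: Clamp screw, upright, ball knob on top, sprung domed rubber foot (21 mm) below. Origin: centre of the ball. Sinks 4 mm per rad of the knob. The gap from foot to rail at the start differs each time, 1 to 9 mm (0.25 to 2.25 rad of the knob), and is not measured: the bite must be felt. Past the bite the foot presses about 33 N harder per rad (26 N after an eighth of a turn).
- knob_center (a point): Centre of the smooth black ball knob, 40 mm in diameter, at jig x = 0, y = +10 mm, 135 mm above the bench when open, sinking up to 16 mm in this job; the clamp's crossbar (118 x 30 mm) below reaches 85 mm up. The ball is slippery: gripped across its widest part, level with its centre, the fingers slip round it at about 0.02 N m per N of grip (40 N is ample); gripped higher or lower, sooner.
- knob (a joint): Angle of the ball knob in rad: 0 fully open (the start), growing clockwise seen from above, to 6.2. The fingers may let go, turn back and grip again. Turning takes a steady moment of about 0.19 N m while the foot is clear of the rail and about 0.13 N m more for each rad past the bite (0.30 N m after an eighth of a turn). It stays where it is left.
- contactor: Bystander: black and white contactor, 75 x 45 x 85 mm, beside the jig. Origin at the centre of its underside.
- breaker: Bystander: white one-pole circuit breaker, 80 x 18 x 70 mm, beside the jig. Origin at the centre of its underside.
- terminals: Bystander: grey stack of rail terminals, 42 x 24 x 42 mm. Origin at the centre of its underside.
- offcut: Bystander: short piece of the same rail, 75 mm long, lying on the bench beside the jig. Origin at the centre of its underside.
- screwdriver: Bystander: screwdriver lying on the bench beside the jig.
- wrench: Bystander: open-ended wrench lying on the bench.

How it is judged:
On the way, in this order (a step that is already met when the one before it is completed fails the run):
1. the rail is slid home against the length stop (y of rail_end in the frame of stop_face above -0.0015 m and z of rail_end in the frame of stop_face below 0.003 m), for 0.3 s.
2. the clamp's foot presses on the rail with 17 N or more (contact force between spindle and rail above 17 N), for 0.3 s.
At the end, for the whole second after the job is handed in: The rail lies flat in the channel with its end within 1.5 mm of the stop's face, the stop is within 1.5 mm of its setting, the clamp's foot presses on the rail with 17 to 36 N (an eighth of a turn past the bite gives 26 N), everything is at rest and let go (all of step 1 and y of rail_end in the frame of stop_face below 0.0015 m and angle between the y axis of rail and the y axis of jig, either way round below 0.035 rad and distance of stop_face from where it was at the start of the episode below 0.0015 m and contact force between spindle and rail between 17 and 36 N and velocity of joint knob below 0.05 rad/s and linear speed of rail below 0.01 m/s); the robot touches nothing.
It fails at once if the length stop is pushed off its setting by more than 1.5 mm (distance of stop_face from where it was at the start of the episode above 0.0015 m).
It fails at once if the clamp presses on the rail with more than 40 N (a sixth of a turn and more past the bite), which bends it (contact force between spindle and rail above 40 N).
It fails at once if a bystander is moved by more than 20 mm (distance of any of contactor, breaker, terminals, offcut, screwdriver, wrench from where it was at the start of the episode above 0.02 m).
It also fails if it takes over 72 s, if anything falls off the work surface, if the arm or the gripper's body presses on something with over 40 N, if the wrist force passes 120 N, or if a joint passes its speed limit or range.

## Robot

A 7-joint arm with a two-finger parallel gripper is mounted at the origin on the work surface. World frame = base frame: x ahead of the robot, y to its left, z up, the work surface at z = 0. Lengths are in m, angles in rad, forces in N, time in s.
With the tool pointing down it reaches from about 0.4 to 0.85 m from the base axis. Payload 4.5 kg.
Tool frame: the origin (TCP) lies at the centre of the arm's flange, where the gripper is bolted on; the fingertips stand nose_length ahead of it and the grasp point (between the pads) lies 147 mm ahead of it (nose_length is the distance from the TCP to the fingertips, in m); z points along the fingers, y is the line along which they close (so a half turn about z gives the same grasp; the last joint's range is limited). The gripper opens to 88 mm and grips with 3 to 60 N. Pads are 18 mm wide; open, the fingers measure 123 mm over their backs; the gripper's body (75 mm by 187 mm) begins 45 mm behind the grasp point.
Start: joints at [-1.075, 0.689, -0.195, 1.565, 0.157, 0.902, -0.215], TCP at [0.278, 0.56, 0.405] pointing down, gripper open.
Joint ranges: [-3.01, 3.01], [-0.46, 2.08], [-1.47, 1.51], [0.13, 2.56], [-1, 4.14], [0.04, 2.09], [-2.66, 2.66]. Speed limits (rad/s): [2.57, 2.57, 3.14, 3.14, 3.14, 3.14, 3.14].

## Interface

Orientations are given as a unit quaternion [x, y, z, w].
In Python, from plant import * gives the robot as it stands.
- The arm moves only by the tool play_rows, never from a script. Its argument "rows" is a list that holds one entry, the list of rows, each a list of 6 numbers: the shift along the tool's x, y, z normalised to -1 to 1, where 1 is 0.5 m, then the turn, a rotation vector about the tool's x, y, z normalised to -1 to 1, where 1 is 0.5 rad. A call has 1 to 20 rows; each row is the pose to reach, as a shift and turn from the pose commanded when the call began, along the tool's axes at that moment; what a row does not reach only later rows make up. A row lasts 1/12 s, in which the tool goes at most 41.7 mm and 7.16 degrees, less where a joint would pass 70% of its speed; a pose out of reach is approached as far as the arm can. A call with a number of a shift or a turn outside -1 to 1 is refused whole. A call with a gripper value outside its range is refused whole. "claw" is the closure, from 0 (fully open) to 1 (shut), set as the call begins (left out, the last holds). The fingers move at their own pace and stop on an object; "squeeze" is the grip in N (left out, the last holds). Time passes only in rows, so rows that repeat a pose let the fingers close. It gives the time, the measured TCP pose, the force, the opening and the grip force at its end, in the units of the state.
- get_state(): the state, without advancing time (a new reading comes with each control period).
- snapshot(name): name is "scene" or "top" or "wrist"; returns a dict with "pixels" (420x560x3 uint8, blue, green, red), "camera_matrix" (3x3 intrinsics, pixels), "world_to_cam" (4x4, takes a point from world to camera coordinates); the wrist camera has in their place "mount" (4x4, takes a point from camera to tool coordinates, whose origin is the TCP and whose axes are the flange's). Camera axes: x right, y down, z forward; pixel columns grow to the right and rows downward; lengths in m; the calibration is good to about 2 mm. A picture is of the moment at which its call begins: read the wrist's pose just before it. There is no depth.
- finish_job(): hands the job in; it is judged then, once.
The state is a dict: "clock": time; "q": joint angles; "qd": joint speeds; "joint_torque": joint torques, N m; "tool_pos": TCP position; "eef_rot": TCP orientation; "contact_force": force on the tool from outside, world axes, zero at the start; "moment": the same for the moment, N m; "opening": opening from 0.0 (shut) to 1.0 (fully open); "finger_force": force on a finger pad.
Only numpy, scipy, OpenCV 4.12 (cv2) and the standard library are available. Lean on these libraries where they do the work, as an engineer would, in place of code of your own. Each camera call takes 0.05 s, during which the arm holds its last target. There are 200 camera calls.

## Working session

There is one attempt and no reset: what is moved stays moved. The work goes in short steps, Python scripts to look and compute and a tool call to move; the robot and the scene stay as the last step left them, time stands still between calls to the robot, and variables do not carry over. Pictures are saved under pics/ and viewed, at most 10 in all, crops included, and the job is handed in when it is done.

Besides the shell and the picture viewer there is one more tool, called after ">>>" as a command line: name --argument value ..., lists and objects as JSON in quotes. play_rows: Moves the arm, as the interface text tells. Its arguments: {"type":"object","properties":{"rows":{"type":"array"},"claw":{"type":"number"},"squeeze":{"type":"number"}},"required":["rows"]}

```bash
ls; mkdir -p pics; cat > h.py <<'E'
from plant import *
import numpy as np, cv2
from scipy.spatial.transform import Rotation as R
def snap(n,f=None):
    s=get_state(); d=snapshot(n); im=np.array(d["pixels"],dtype=np.uint8)
    K=np.array(d["camera_matrix"])
    if n=="wrist":
        T=np.eye(4);T[:3,:3]=R.from_quat(s["eef_rot"]).as_matrix();T[:3,3]=s["tool_pos"]
        C=T@np.array(d["mount"])
    else: C=np.linalg.inv(np.array(d["world_to_cam"]))
    if f: cv2.imwrite("pics/"+f,im)
    return im,K,C
def ray(K,C,uv,z):
    d=C[:3,:3]@np.linalg.solve(K,[uv[0],uv[1],1.]); o=C[:3,3]
    return o+d*(z-o[2])/d[2]
def proj(K,C,p):
    c=np.linalg.inv(C)@np.append(p,1); q=K@c[:3]; return q[:2]/q[2]
E
python3 - <<'E'
from h import *
s=get_state(); print({k:np.round(v,3) for k,v in s.items()}); 
try: print(nose_length)
except Exception as e: print(e)
for n in("top","scene"):
    im,K,C=snap(n,n+"1.png"); print(n,C.round(3).tolist(),K.tolist())
E
```

```text
pics
{'clock': np.float64(0.0), 'q': array([-1.075,  0.69 , -0.195,  1.566,  0.157,  0.902, -0.215]), 'qd': array([ 0.001, -0.   , -0.002, -0.002, -0.   ,  0.   , -0.   ]), 'joint_torque': array([-0.0000e+00, -5.2756e+01, -1.2670e+00, -1.5343e+01, -5.3000e-02,
        6.0000e-03,  0.0000e+00]), 'tool_pos': array([0.278, 0.559, 0.404]), 'eef_rot': array([ 0.229,  0.973, -0.001, -0.   ]), 'contact_force': array([-1.056,  0.524,  0.866]), 'moment': array([-0.   ,  0.002, -0.018]), 'finger_force': np.float64(0.0), 'opening': np.float64(0.998)}
0.166
top [[0.02, -0.995, 0.102, 0.494], [-1.0, -0.02, 0.004, 0.093], [-0.002, -0.102, -0.995, 0.947], [0.0, 0.0, 0.0, 1.0]] [[419.4534439399319, 0.0, 278.49176021847524], [0.0, 419.4534439399319, 206.75070230910512], [0.0, 0.0, 1.0]]
scene [[-0.11, 0.86, -0.499, 0.963], [0.994, 0.097, -0.051, 0.115], [0.005, -0.502, -0.865, 0.773], [0.0, 0.0, 0.0, 1.0]] [[416.3526585825661, 0.0, 280.7658035482747], [0.0, 416.3526585825661, 207.40820565646803], [0.0, 0.0, 1.0]]
```

View pics/top1.png

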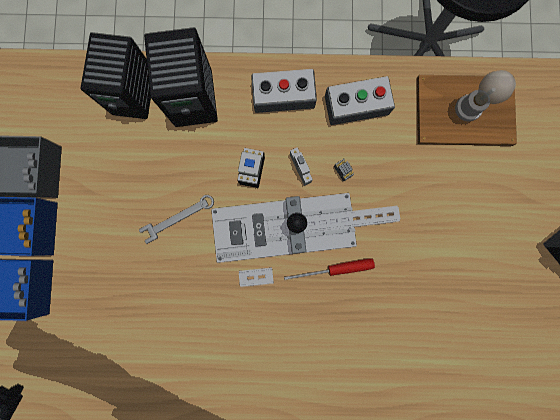

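View pics/scene1.png

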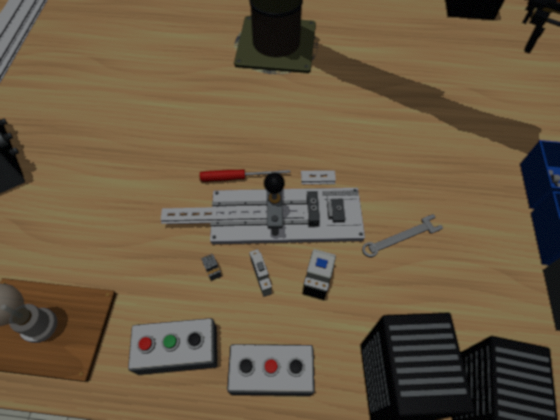

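Top view: jig corners near (212,207), (352,194), (357,247), (218,263). The knob is at (297,223) and the rail tail at about (400,214). Feed is image-left, which is world +y. I'll get a rough estimate, then a magnified crop.

```bash
python3 - <<'E'
from h import *
im,K,C=snap("top")
cs=[ray(K,C,p,.022) for p in [(212,207),(352,194),(357,247),(218,263)]]
for c in cs: print(c.round(4))
c=np.array(cs); y=((c[0]+c[3])-(c[1]+c[2]))[:2]; print("yaw y-axis",np.degrees(np.arctan2(y[1],y[0])), np.linalg.norm(y)/2, np.linalg.norm(c[0]-c[3]))
print("tail",ray(K,C,(400,214),.0295),"knob",ray(K,C,(297,223),.135))
cv2.imwrite("pics/c1.png",cv2.resize(im[180:280,200:410],None,fx=3.8,fy=3.8,interpolation=cv2.INTER_CUBIC))
E
```

```text
[0.5847 0.2436 0.022 ]
[ 0.6199 -0.0667  0.022 ]
[ 0.5028 -0.0779  0.022 ]
[0.4619 0.2261 0.022 ]
yaw y-axis 97.0557169149756 0.3095335178628937 0.124116341827913
tail [ 0.57667103 -0.1708338   0.0295    ] knob [0.54568916 0.05920443 0.135     ]
```

View pics/c1.png

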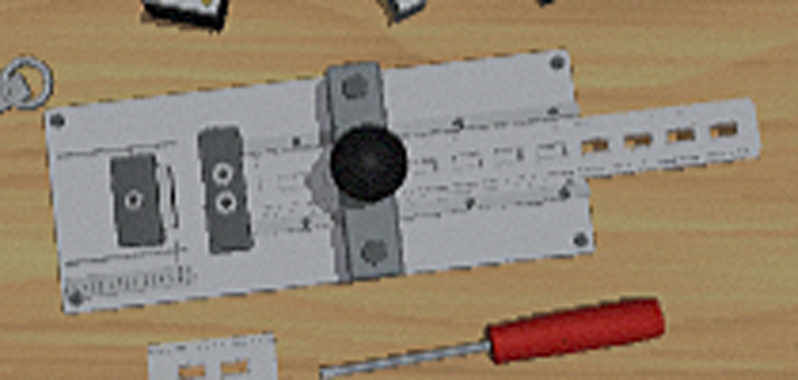

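Magnified, the jig corners are at crop (45,113), (567,48), (595,250), (68,312), the tail is at (757,126), and the stop slide with its steel face is near x≈172.

```bash
cat >> h.py <<'E'
def plan(pos,yawy,tip=None):
    "tool shift (units of .5 m) and turn about tool z to put TCP at pos with tool y axis at yaw"
    s=get_state(); M=R.from_quat(s["eef_rot"]).as_matrix()
    d=M.T@(np.array(pos)-s["tool_pos"])
    xr=np.array([np.cos(yawy),np.sin(yawy),0]); zt=np.array([0,0,-1.])
    D=np.column_stack([np.cross(xr,zt),xr,zt])
    rv=R.from_matrix(M.T@D).as_rotvec()
    print("shift m",d.round(4),"norm",(d/.5).round(4),"turn rad",rv.round(4),"norm",(rv/.5).round(3))
E
python3 - <<'E'
from h import *
im,K,C=snap("top")
f=lambda u,v:(200+(u+.5)/3.8-.5,180+(v+.5)/3.8-.5)
c=np.array([ray(K,C,f(*p),.022) for p in [(45,113),(567,48),(595,250),(68,312)]])[:,:2]
ya=(c[0]+c[3]-c[1]-c[2]);L=np.linalg.norm(ya)/2;ya/=np.linalg.norm(ya);xa=np.array([ya[1],-ya[0]])
O=c.mean(0)-.035*ya
print("yaw x",np.arctan2(xa[1],xa[0]),"O",O,L)
j=lambda p:((p[:2]-O)@xa,(p[:2]-O)@ya)
k=ray(K,C,f(369,163),.135);t=ray(K,C,f(757,127),.0295)
print("knob",k,j(k),"tail",t,j(t)); 
for p,z in [((172,195),.038),((160,200),.038)]: q=ray(K,C,f(*p),z);print("stop",q,j(q))
p=t[:2]-.05*ya; print(p); plan([p[0],p[1],.35],np.arctan2(xa[1],xa[0]))
E
```

```text
yaw x 0.14025567146264734 O [0.54836554 0.04931742] 0.3068741043611971
knob [0.54659887 0.05972879 0.135     ] (np.float64(-0.00029385314895777266), np.float64(0.01055610153872137)) tail [ 0.5787089  -0.16831369  0.0295    ] (np.float64(-0.0003786296566009007), np.float64(-0.21973592652308102))
stop [0.53243283 0.16784755 0.038     ] (np.float64(0.0007938147864076593), np.float64(0.11959353269212386))
stop [0.52945017 0.17460916 0.038     ] (np.float64(-0.0012143088360240958), np.float64(0.12670570627767583))
[ 0.58569871 -0.21782271]
shift m [-0.6213 -0.5589  0.0549] norm [-1.2427 -1.1177  0.1098] turn rad [-9.000e-04  6.000e-04  9.689e-01] norm [-2.000e-03  1.000e-03  1.938e+00]
```

>>> play_rows --rows '[[[-0.7,-0.62,0,0,0,1],[-0.7,-0.62,0,0,0,1],[-0.7,-0.62,0,0,0,1],[-0.7,-0.62,0,0,0,1],[-0.7,-0.62,0,0,0,1],[-0.7,-0.62,0,0,0,1],[-0.7,-0.62,0,0,0,1],[-0.7,-0.62,0,0,0,1],[-0.7,-0.62,0,0,0,1],[-0.7,-0.62,0,0,0,1],[-0.7,-0.62,0,0,0,1],[-0.7,-0.62,0,0,0,1],[-0.7,-0.62,0,0,0,1],[-0.7,-0.62,0,0,0,1]]]' --claw 1 --squeeze 20

```text
clock: 1.37
tool_pos: [0.4536, 0.1265, 0.4047]
eef_rot: [0.463, 0.886, 0.0, -0.0]
contact_force: [0.1, 0.7, -0.5]
opening: 0.003
finger_force: 0.0
```

```bash
python3 - <<'E'
from h import *
print(get_state()["tool_pos"],get_state()["q"]);plan([.5857,-.2178,.35],.140)
E
```

```text
[0.45359684 0.12649793 0.40467725] [-0.293113    0.49204964 -0.1152464   2.01773701  0.08994483  0.63629147
  0.14113884]
shift m [-0.3581 -0.0884  0.0543] norm [-0.7162 -0.1768  0.1086] turn rad [ 2.000e-04 -1.000e-03  4.683e-01] norm [ 0.    -0.002  0.937]
```

>>> play_rows --rows '[[[-0.716,-0.177,0.109,0,0,0.937],[-0.716,-0.177,0.109,0,0,0.937],[-0.716,-0.177,0.109,0,0,0.937],[-0.716,-0.177,0.109,0,0,0.937],[-0.716,-0.177,0.109,0,0,0.937],[-0.716,-0.177,0.109,0,0,0.937],[-0.716,-0.177,0.109,0,0,0.937],[-0.716,-0.177,0.109,0,0,0.937],[-0.716,-0.177,0.109,0,0,0.937],[-0.716,-0.177,0.109,0,0,0.937],[-0.716,-0.177,0.109,0,0,0.937],[-0.716,-0.177,0.109,0,0,0.937]]]'

```text
clock: 2.37
tool_pos: [0.5867, -0.2149, 0.3498]
eef_rot: [0.654, 0.756, 0.001, -0.001]
contact_force: [-0.1, 1.2, 0.7]
opening: 0.005
finger_force: 0.0
```

```bash
python3 - <<'E'
from h import *
im,K,C=snap("wrist","w1.png")
s=get_state();print(s["tool_pos"],s["q"],s["contact_force"],s["moment"]);
print("tip px",proj(K,C,s["tool_pos"]-[0,0,.166]), "tail pred px",proj(K,C,np.array([.5787,-.1683,.0295])))
plan([.5857,-.2178,.182],.140)
E
```

```text
[ 0.5865801  -0.21450256  0.35003871] [ 0.29305517  0.75034468 -0.02826626  1.62518806  0.02411857  0.76737966
  0.40023484] [-1.00630769 -0.48893262  0.04804681] [0.03480639 0.03005343 0.00233886]
tip px [277.99353026 268.34546187] tail pred px [277.25321947 139.5823861 ]
shift m [-0.0036 -0.0014  0.168 ] norm [-0.0072 -0.0027  0.3361] turn rad [ 0.0001 -0.0027  0.0052] norm [ 0.    -0.005  0.01 ]
```

View pics/w1.png

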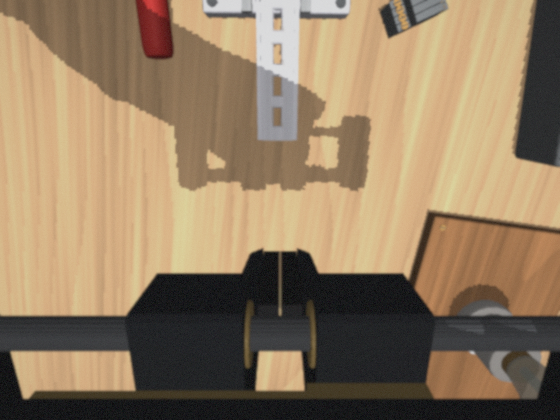

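Tail at px (278,140), as predicted, so I'm aligned. Descending behind it.

>>> play_rows --rows '[[[0,-0.003,0.08,0,-0.005,0.01],[0,-0.003,0.16,0,-0.005,0.01],[0,-0.003,0.23,0,-0.005,0.01],[0,-0.003,0.29,0,-0.005,0.01],[0,-0.003,0.325,0,-0.005,0.01],[0.01,-0.003,0.338,0,-0.005,0.01],[0.03,-0.003,0.338,0,-0.005,0.01],[0.05,-0.003,0.338,0,-0.005,0.01],[0.05,-0.003,0.338,0,-0.005,0.01],[0.05,-0.003,0.338,0,-0.005,0.01]]]'

```text
clock: 3.25
tool_pos: [0.5818, -0.1918, 0.183]
eef_rot: [0.657, 0.754, 0.0, 0.002]
contact_force: [1.3, -0.1, -0.1]
opening: 0.004
finger_force: 0.0
```

```bash
python3 - <<'E'
from h import *
for i in range(3):
    im,K,C=snap("top");s=get_state();print(s["tool_pos"],s["contact_force"],s["moment"])
plan([.5787,-.1683,.182],.140)
E
```

```text
[ 0.58165667 -0.19293812  0.1828072 ] [-0.5488046  -0.19581112  0.25188129] [-0.07846851 -0.02100353  0.01151775]
[ 0.58145124 -0.19370248  0.18258507] [-0.62238063 -0.7102335  -0.33991664] [-0.05584065  0.0262173   0.04422021]
[ 0.58127225 -0.19410053  0.18231769] [-0.39623756  0.11942546 -0.15227983] [-0.08204357  0.04313562 -0.00393765]
shift m [0.0259 0.0009 0.0002] norm [0.0518 0.0019 0.0004] turn rad [ 0.0017  0.0038 -0.0049] norm [ 0.003  0.008 -0.01 ]
```

>>> play_rows --rows '[[[0.005,0.002,0,0,0,0],[0.01,0.002,0,0,0,0],[0.015,0.002,0,0,0,0],[0.02,0.002,0,0,0,0],[0.025,0.002,0,0,0,0],[0.03,0.002,0,0,0,0],[0.035,0.002,0,0,0,0],[0.04,0.002,0,0,0,0],[0.045,0.002,0,0,0,0],[0.05,0.002,0,0,0,0],[0.055,0.002,0,0,0,0],[0.06,0.002,0,0,0,0],[0.065,0.002,0,0,0,0],[0.07,0.002,0,0,0,0],[0.075,0.002,0,0,0,0],[0.08,0.002,0,0,0,0],[0.085,0.002,0,0,0,0],[0.09,0.002,0,0,0,0],[0.095,0.002,0,0,0,0],[0.1,0.002,0,0,0,0]]]'

```text
clock: 5.07
tool_pos: [0.5751, -0.1437, 0.1811]
eef_rot: [0.658, 0.753, -0.001, 0.001]
contact_force: [-1.2, -0.9, 0.5]
opening: 0.003
finger_force: 0.3
```

```bash
python3 - <<'E'
from h import *
im,K,C=snap("top","top2.png");s=get_state();print(s["tool_pos"],s["contact_force"],s["moment"])
cv2.imwrite("pics/c2.png",cv2.resize(im[180:280,200:410],None,fx=3.8,fy=3.8,interpolation=cv2.INTER_CUBIC))
im,K,C=snap("scene")
cv2.imwrite("pics/c3.png",cv2.resize(im[160:260,150:370],None,fx=3.6,fy=3.6,interpolation=cv2.INTER_CUBIC))
E
```

```text
[ 0.57512804 -0.14307014  0.18108978] [-1.0741007  -0.05490878  0.34608208] [-0.17216329  0.09513757  0.00335259]
```

View pics/c2.png

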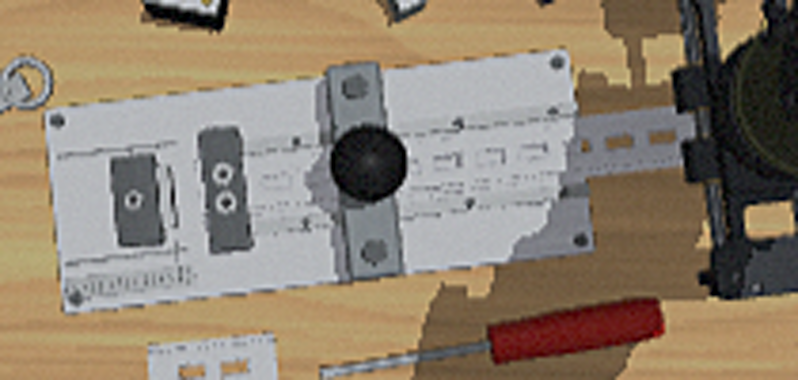

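The rail is being fed: the slots have shifted about 61 crop px (≈35 mm), leaving roughly 16–22 mm. Slower from here.

>>> play_rows --rows '[[[0.003,0,0,0,0,0],[0.006,0,0,0,0,0],[0.009,0,0,0,0,0],[0.012,0,0,0,0,0],[0.015,0,0,0,0,0],[0.018,0,0,0,0,0],[0.02,0,0,0,0,0],[0.022,0,0,0,0,0],[0.022,0,0,0,0,0]]]'

```text
clock: 5.92
tool_pos: [0.5737, -0.1328, 0.1811]
eef_rot: [0.658, 0.753, -0.001, 0.001]
contact_force: [-0.8, -0.3, 0.6]
opening: 0.007
finger_force: 0.1
```

>>> play_rows --rows '[[[0.001,0,0,0,0,0],[0.002,0,0,0,0,0],[0.003,0,0,0,0,0],[0.004,0,0,0,0,0]]]'

```text
clock: 6.25
tool_pos: [0.5734, -0.1311, 0.181]
eef_rot: [0.658, 0.753, -0.001, 0.001]
contact_force: [0.5, -1.1, 0.3]
opening: 0.006
finger_force: 0.5
```

```bash
python3 - <<'E'
from h import *
im,K,C=snap("top");s=get_state();print(s["tool_pos"],s["contact_force"],s["moment"],s["joint_torque"])
E
```

```text
[ 0.57339794 -0.13098026  0.1810734 ] [ 0.60738334 -0.8434229   1.12087842] [-0.24144309  0.05152293  0.03250761] [-2.56365761e-01 -5.50363970e+01  1.20627489e+00 -6.69504896e+00
 -1.08770574e-01  1.05162368e-01 -3.44888495e-04]
```

>>> play_rows --rows '[[[0.0015,0,0,0,0,0],[0.003,0,0,0,0,0],[0.0045,0,0,0,0,0]]]'

```text
clock: 6.55
tool_pos: [0.5731, -0.1293, 0.1811]
eef_rot: [0.658, 0.753, -0.001, 0.001]
contact_force: [0.2, -2.9, 0.3]
opening: 0.006
finger_force: 1.6
```

>>> play_rows --rows '[[[0.0015,0,0,0,0,0],[0.003,0,0,0,0,0],[0.0045,0,0,0,0,0]]]'

```text
clock: 6.8
tool_pos: [0.5729, -0.1287, 0.1812]
eef_rot: [0.658, 0.753, -0.002, 0.002]
contact_force: [1.6, -7.6, -0.5]
opening: 0.006
finger_force: 3.8
```

```bash
python3 - <<'E'
from h import *
s=get_state();print(s["tool_pos"],s["contact_force"],s["moment"],s["joint_torque"])
E
```

```text
[ 0.57291496 -0.12872681  0.18119617] [ 1.55639526 -7.61575794 -0.52773912] [-1.62679091 -0.16717487 -0.04549744] [-4.10757244e+00 -5.50654364e+01 -2.63349317e+00 -5.62050194e+00
 -8.19703918e-01  6.84338696e-01 -4.44112346e-03]
```

Stop contact felt at 7.6 N. I'll ease off slightly and hold.

>>> play_rows --rows '[[[-0.0008,0,0,0,0,0],[-0.0008,0,0,0,0,0],[-0.0008,0,0,0,0,0],[-0.0008,0,0,0,0,0],[-0.0008,0,0,0,0,0],[-0.0008,0,0,0,0,0]]]'

```text
clock: 7.3
tool_pos: [0.5729, -0.1288, 0.1811]
eef_rot: [0.658, 0.753, -0.002, 0.002]
contact_force: [-0.6, -5.5, -1.9]
opening: 0.008
finger_force: 2.9
```

```bash
python3 - <<'E'
from h import *
im,K,C=snap("top","top3.png");s=get_state();print(s["tool_pos"],s["contact_force"],s["moment"])
a=cv2.imread("pics/top1.png")
for n,i in(("a",a),("b",im)):
    cv2.imwrite(f"pics/s{n}.png",cv2.resize(i[195:270,205:305],None,fx=4,fy=4,interpolation=cv2.INTER_CUBIC))
cv2.imwrite("pics/sab.png",np.hstack([cv2.imread("pics/sa.png"),cv2.imread("pics/sb.png")]))
E
```

```text
[ 0.57292536 -0.12884717  0.181139  ] [ 0.31206065 -5.96452002  0.14001233] [-1.26794686 -0.05358732  0.04461871]
```

View pics/sab.png

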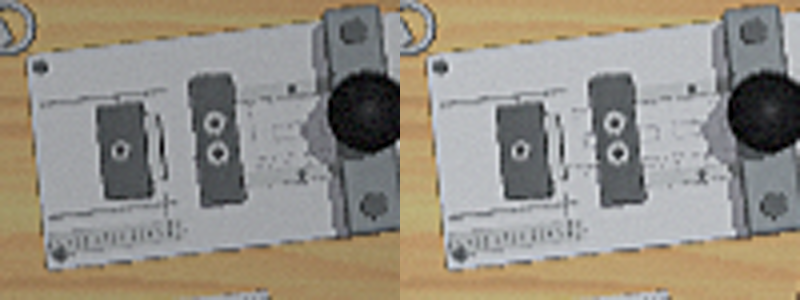

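The rail now shows beyond the bridge, right up to the stop, and the stop hasn't shifted. Backing off and rising.

>>> play_rows --rows '[[[-0.02,0,0,0,0,0],[-0.06,0,-0.02,0,0,0],[-0.06,0,-0.08,0,0,-0.2],[-0.06,0,-0.16,0,0,-0.4],[-0.06,0,-0.24,0,0,-0.6],[-0.06,0,-0.32,0,0,-0.8],[-0.06,0,-0.36,0,0,-1],[-0.06,0,-0.36,0,0,-1]]]' --claw 0 --squeeze 40

```text
clock: 8.02
tool_pos: [0.5782, -0.1564, 0.3663]
eef_rot: [0.449, 0.893, 0.001, 0.005]
contact_force: [-0.6, -0.5, -0.0]
opening: 0.587
finger_force: 0.0
```

```bash
python3 - <<'E'
from h import *
s=get_state();print(s["tool_pos"],s["q"]);plan([.5466,.0597,.36],1.74)
E
```

```text
[ 0.57819715 -0.15642094  0.36632937] [ 0.283687    0.69848508 -0.16844548  1.69273267  0.16053852  0.7538366
  0.677032  ]
shift m [0.1923 0.1035 0.0054] norm [0.3847 0.2071 0.0107] turn rad [ 7.0000e-04  1.0600e-02 -1.1007e+00] norm [ 1.000e-03  2.100e-02 -2.201e+00]
```

>>> play_rows --rows '[[[0.385,0.207,0.01,0,0.02,-1],[0.385,0.207,0.01,0,0.02,-1],[0.385,0.207,0.01,0,0.02,-1],[0.385,0.207,0.01,0,0.02,-1],[0.385,0.207,0.01,0,0.02,-1],[0.385,0.207,0.01,0,0.02,-1],[0.385,0.207,0.01,0,0.02,-1],[0.385,0.207,0.01,0,0.02,-1]]]'

```text
clock: 8.68
tool_pos: [0.5455, 0.0601, 0.3547]
eef_rot: [0.216, 0.976, 0.001, -0.005]
contact_force: [0.7, -0.8, -0.3]
opening: 0.997
finger_force: 0.0
```

>>> play_rows --rows '[[[0,0,0,0,0,-1],[0,0,0,0,0,-1],[0,0,0,0,0,-1],[0,0,0,0,0,-1],[0,0,0,0,0,-1],[0,0,0,0,0,-1]]]'

```text
clock: 9.18
tool_pos: [0.5461, 0.0576, 0.355]
eef_rot: [-0.029, 1.0, 0.002, -0.004]
contact_force: [-0.2, 0.6, 0.6]
opening: 1.001
finger_force: 0.0
```

```bash
python3 - <<'E'
from h import *
im,K,C=snap("wrist","w2.png")
s=get_state();print(s["tool_pos"],s["q"],s["opening"])
print("knob pred",proj(K,C,np.array([.5466,.0597,.135])))
m=cv2.inRange(im,(0,0,0),(45,45,45));
im2=im.copy();g=cv2.medianBlur(cv2.cvtColor(im,cv2.COLOR_BGR2GRAY),5)
print(cv2.HoughCircles(g,cv2.HOUGH_GRADIENT,1.5,50,param1=80,param2=25,minRadius=30,maxRadius=80))
plan([.5466,.0597,.282],1.74)
E
```

```text
[0.54601637 0.05820414 0.35516756] [ 0.06277774  0.68246829 -0.4197802   1.83694707  0.3957385   0.71283005
  1.05034702] 1.001032183530506
knob pred [281.22579181 230.99601533]
[[[281.25     230.25      31.2     ]
  [335.25     165.75      79.05    ]
  [429.75     183.75      74.1     ]
  [200.25     132.75      69.15    ]
  [131.25     150.75      79.05    ]
  [330.75     242.25      79.05    ]
  [195.75     188.25      65.85    ]
  [194.25     242.25      75.75    ]
  [194.25     318.75      79.05    ]
  [462.75     344.25      57.449997]
  [420.75      72.75      70.8     ]
  [116.25     266.25      77.4     ]
  [396.75     329.25      62.4     ]
  [ 92.25     344.25      54.      ]
  [336.75     320.25      77.4     ]
  [242.25     266.25      55.65    ]
  [438.75     278.25      72.45    ]
  [480.75     186.75      72.45    ]
  [393.75     147.75      42.75    ]
  [243.75     159.75      57.6     ]
  [372.75     272.25      79.05    ]
  [377.25     200.25      51.      ]
  [518.25     291.75      74.1     ]
  [144.75     339.75      59.1     ]
  [302.25      78.75      46.05    ]
  [266.25     339.75      59.25    ]
  [389.25      15.75      55.35    ]
  [176.25     390.75      37.05    ]
  [149.25      99.75      32.25    ]]]
shift m [-0.0012  0.0012  0.0732] norm [-0.0025  0.0024  0.1463] turn rad [ 0.004  -0.0076 -0.1111] norm [ 0.008 -0.015 -0.222]
```

View pics/w2.png

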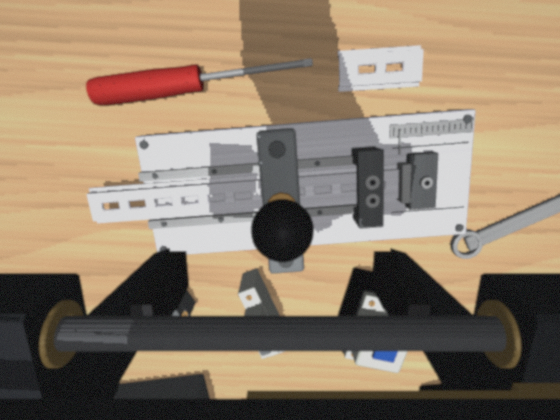

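The knob is at px (281,230), matching the prediction and centred between the fingers (187 and 375). Descend and grip.

>>> play_rows --rows '[[[-0.0025,0.0024,0.03,0.008,-0.015,0],[-0.0025,0.0024,0.07,0.008,-0.015,0],[-0.0025,0.0024,0.11,0.008,-0.015,0],[-0.0025,0.0024,0.135,0.008,-0.015,0],[-0.0025,0.0024,0.146,0.008,-0.015,0],[-0.0025,0.0024,0.146,0.008,-0.015,0],[-0.0025,0.0024,0.146,0.008,-0.015,0],[-0.0025,0.0024,0.146,0.008,-0.015,0]]]'

```text
clock: 9.9
tool_pos: [0.5469, 0.0616, 0.2834]
eef_rot: [-0.032, 0.999, 0.0, 0.001]
contact_force: [-0.0, 0.3, -0.3]
opening: 1.001
finger_force: 0.0
```

```bash
cat >> h.py <<'E'
def rep(n=1):
    M=[]
    for i in range(n):
        if i: snapshot("top")
        s=get_state(); M.append(np.r_[s["contact_force"],s["moment"]])
    X=R.from_quat(s["eef_rot"]).as_matrix()[:,1]
    print("pos",np.round(s["tool_pos"],4),"yaw",round(np.arctan2(X[1],X[0]),4),"FM",np.round(np.mean(M,0),3),"sd",np.std([m[5] for m in M]).round(3),"q",np.round(s["q"],2),"t",np.round(s["joint_torque"][4:],3),"op",round(s["opening"],3),round(s["finger_force"],1))
E
python3 - <<'E'
from h import *
rep(3);plan([.5466,.0597,.282],1.63)
E
```

```text
pos [0.5468 0.0616 0.2835] yaw 1.6348 FM [ 0.272 -0.045 -0.242  0.053  0.007 -0.007] sd 0.031 q [ 0.01  0.79 -0.34  1.89  0.48  0.54  0.98] t [-0.012  0.071 -0.002] op 0.994 0.0
shift m [ 0.0004 -0.0019  0.0015] norm [ 0.0007 -0.0037  0.0029] turn rad [0.0005 0.0022 0.0048] norm [0.001 0.004 0.01 ]
```

>>> play_rows --rows '[[[0,-0.0035,0.003,0,0,0],[0,-0.0035,0.003,0,0,0],[0,-0.0035,0.003,0,0,0],[0,-0.0035,0.003,0,0,0],[0,-0.0035,0.003,0,0,0],[0,-0.0035,0.003,0,0,0],[0,-0.0035,0.003,0,0,0],[0,-0.0035,0.003,0,0,0],[0,-0.0035,0.003,0,0,0],[0,-0.0035,0.003,0,0,0],[0,-0.0035,0.003,0,0,0]]]' --claw 1 --squeeze 40

```text
clock: 10.92
tool_pos: [0.5466, 0.0599, 0.2811]
eef_rot: [-0.032, 0.999, 0.0, 0.0]
contact_force: [-0.6, 0.4, 0.7]
opening: 0.427
finger_force: 39.6
```

```bash
python3 - <<'E'
from h import *
rep(4)
E
```

```text
pos [0.5466 0.0599 0.2811] yaw 1.6355 FM [-0.41  -0.179  1.069 -0.009  0.054  0.026] sd 0.015 q [ 0.01  0.79 -0.34  1.89  0.48  0.54  0.98] t [-0.023 -0.045 -0.009] op 0.425 39.6
```

Grip is solid. Start turning clockwise (+tool z) while sinking 4 mm/rad.

>>> play_rows --rows '[[[0,0,0.0004,0,0,0.1],[0,0,0.0008,0,0,0.2],[0,0,0.0012,0,0,0.3],[0,0,0.0016,0,0,0.4],[0,0,0.002,0,0,0.5]]]'

```text
clock: 11.48
tool_pos: [0.5466, 0.0595, 0.2801]
eef_rot: [0.094, 0.996, -0.0, 0.0]
contact_force: [0.4, -0.8, 1.6]
opening: 0.424
finger_force: 39.6
```

```bash
python3 - <<'E'
from h import *
for i in range(4): rep(1);snapshot("top")
E
```

```text
pos [0.5466 0.0595 0.2801] yaw 1.3835 FM [ 0.396 -0.796  1.607 -0.216  0.025  0.191] sd 0.0 q [-0.03  0.78 -0.27  1.9   0.4   0.51  0.81] t [-0.096 -0.156  0.237] op 0.424 39.6
pos [0.5466 0.0596 0.2801] yaw 1.3813 FM [-0.004 -0.895  1.416 -0.146  0.05   0.016] sd 0.0 q [-0.03  0.78 -0.27  1.9   0.4   0.51  0.8 ] t [-0.216 -0.166 -0.09 ] op 0.427 39.6
pos [0.5466 0.0596 0.2801] yaw 1.3849 FM [-0.844 -1.042  2.343 -0.249  0.049 -0.11 ] sd 0.0 q [-0.03  0.78 -0.27  1.9   0.4   0.51  0.81] t [-0.174 -0.22  -0.173] op 0.43 39.6
pos [0.5466 0.0596 0.2801] yaw 1.3859 FM [ 0.054 -1.285  1.531 -0.315  0.106 -0.155] sd 0.0 q [-0.03  0.78 -0.27  1.9   0.4   0.51  0.81] t [-0.102 -0.238  0.036] op 0.431 39.6
```

```bash
cat > r.py <<'E'
from plant import *
import numpy as np
from scipy.spatial.transform import Rotation as R
s=get_state(); X=R.from_quat(s["eef_rot"]).as_matrix()[:,1]
yaw=np.arctan2(X[1],X[0]); r=[s["clock"],1.6355-yaw,s["moment"][2],s["joint_torque"][6],s["joint_torque"][4],s["contact_force"][2],s["tool_pos"][2],s["q"][6]]
open("log.txt","a").write(" ".join(f"{v:.4f}" for v in r)+"\n"); print(np.round(r,3))
E
```

>>> play_rows --rows '[[[0,0,0.0004,0,0,0.1],[0,0,0.0008,0,0,0.2]]]'

```text
clock: 11.85
tool_pos: [0.5466, 0.0593, 0.2797]
eef_rot: [0.143, 0.99, -0.0, 0.0]
contact_force: [-0.8, -2.3, 3.2]
opening: 0.424
finger_force: 39.5
```

```bash
python3 r.py
```

```text
[11.85   0.351  0.123  0.266 -0.178  3.162  0.28   0.74 ]
```

>>> play_rows --rows '[[[0,0,0.0004,0,0,0.1],[0,0,0.0008,0,0,0.2]]]'

```text
clock: 12.02
tool_pos: [0.5465, 0.0593, 0.2793]
eef_rot: [0.192, 0.981, -0.0, 0.0]
contact_force: [-0.8, -2.4, 2.8]
opening: 0.425
finger_force: 39.5
```

```bash
python3 r.py
```

```text
[12.017  0.451  0.179  0.215 -0.236  2.771  0.279  0.674]
```

>>> play_rows --rows '[[[0,0,0.0004,0,0,0.1],[0,0,0.0008,0,0,0.2]]]'

```text
clock: 12.18
tool_pos: [0.5465, 0.0592, 0.2789]
eef_rot: [0.241, 0.971, -0.0, 0.0]
contact_force: [-1.2, -2.8, 3.5]
opening: 0.428
finger_force: 39.5
```

```bash
python3 r.py
```

```text
[12.183  0.551  0.196  0.199 -0.275  3.456  0.279  0.608]
```

>>> play_rows --rows '[[[0,0,0.0004,0,0,0.1],[0,0,0.0008,0,0,0.2]]]'

```text
clock: 12.35
tool_pos: [0.5464, 0.059, 0.2786]
eef_rot: [0.289, 0.957, -0.001, 0.0]
contact_force: [-0.2, -2.8, 3.7]
opening: 0.427
finger_force: 39.4
```

```bash
python3 r.py
```

```text
[12.35   0.651  0.203  0.183 -0.312  3.743  0.279  0.543]
```

>>> play_rows --rows '[[[0,0,0.0004,0,0,0.1],[0,0,0.0008,0,0,0.2]]]'

```text
clock: 12.52
tool_pos: [0.5464, 0.0589, 0.2782]
eef_rot: [0.337, 0.942, -0.001, 0.0]
contact_force: [-1.3, -3.8, 4.9]
opening: 0.43
finger_force: 39.4
```

```bash
python3 r.py
```

```text
[12.517  0.751  0.25   0.166 -0.347  4.921  0.278  0.479]
```

>>> play_rows --rows '[[[0,0,0.0004,0,0,0.1],[0,0,0.0008,0,0,0.2]]]'

```text
clock: 12.68
tool_pos: [0.5463, 0.0588, 0.2778]
eef_rot: [0.383, 0.924, -0.001, -0.0]
contact_force: [-0.9, -4.5, 4.8]
opening: 0.431
finger_force: 39.4
```

```bash
python3 r.py
```

```text
[12.683  0.851  0.222  0.149 -0.383  4.809  0.278  0.416]
```

>>> play_rows --rows '[[[0,0,0.0004,0,0,0.1],[0,0,0.0008,0,0,0.2]]]'

```text
clock: 12.85
tool_pos: [0.5462, 0.0587, 0.2774]
eef_rot: [0.429, 0.903, -0.001, -0.0]
contact_force: [-2.2, -3.9, 5.9]
opening: 0.427
finger_force: 39.4
```

```bash
python3 r.py
```

```text
[12.85   0.951  0.236  0.133 -0.417  5.93   0.277  0.352]
```

>>> play_rows --rows '[[[0,0,0.0004,0,0,0.1],[0,0,0.0008,0,0,0.2]]]'

```text
clock: 13.02
tool_pos: [0.5461, 0.0586, 0.277]
eef_rot: [0.474, 0.881, -0.001, -0.0]
contact_force: [-2.6, -3.8, 4.7]
opening: 0.424
finger_force: 39.3
```

```bash
python3 r.py
```

```text
[13.017  1.051  0.326  0.117 -0.452  4.714  0.277  0.29 ]
```

>>> play_rows --rows '[[[0,0,0.0004,0,0,0.1],[0,0,0.0008,0,0,0.2]]]'

```text
clock: 13.18
tool_pos: [0.546, 0.0586, 0.2767]
eef_rot: [0.517, 0.856, -0.001, -0.0]
contact_force: [-2.0, -4.1, 7.3]
opening: 0.428
finger_force: 39.3
```

```bash
python3 r.py; python3 -c "
from h import *
rep(1)"
```

```text
[13.183  1.151  0.269  0.101 -0.486  7.252  0.277  0.227]
pos [0.546  0.0586 0.2767] yaw 0.4843 FM [-1.995 -4.051  7.252 -0.826  0.471  0.269] sd 0.0 q [-0.17  0.78 -0.04  1.91  0.07  0.46  0.23] t [-0.486 -0.939  0.101] op 0.428 39.3
```

t7 + Mz stays constant (≈0.39), so t7 gives me a clean torque signal. It rises steadily with no kink since 0.45 rad, which means either an early bite or posture drift. To settle it, I'll release, turn back to the starting posture and regrip.

>>> play_rows --rows '[[[0,0,0,0,0,0],[0,0,0,0,0,0],[0,0,0,0,0,0],[0,0,0,0,0,0],[0,0,0,0,0,-0.2],[0,0,0,0,0,-0.4],[0,0,0,0,0,-0.6],[0,0,0,0,0,-0.8],[0,0,0,0,0,-1],[0,0,0,0,0,-1]]]' --claw 0

```text
clock: 14.02
tool_pos: [0.5467, 0.0599, 0.2764]
eef_rot: [0.287, 0.958, 0.001, 0.0]
contact_force: [0.7, 0.5, -0.2]
opening: 0.997
finger_force: 0.0
```

>>> play_rows --rows '[[[0,0,0,0,0,-0.2],[0,0,0,0,0,-0.4],[0,0,0,0,0,-0.6],[0,0,0,0,0,-0.8],[0,0,0,0,0,-1],[0,0,0,0,0,-1],[0,0,0,0,0,-1]]]'

```text
clock: 14.6
tool_pos: [0.5466, 0.0599, 0.2764]
eef_rot: [0.045, 0.999, 0.0, 0.0]
contact_force: [-0.5, -0.3, 0.0]
opening: 1.003
finger_force: 0.0
```

```bash
python3 -c "
from h import *
rep(4); plan([.5466,.0599,.2765],1.6355)"
```

```text
pos [0.5466 0.06   0.2765] yaw 1.4831 FM [-0.053  0.009 -0.21   0.047 -0.015  0.006] sd 0.024 q [-0.02  0.79 -0.3   1.9   0.44  0.51  0.87] t [-0.021  0.066 -0.018] op 0.999 0.0
shift m [ 0.     -0.0001 -0.    ] norm [ 0.     -0.0002 -0.0001] turn rad [ 0.0003  0.0004 -0.1524] norm [ 0.001  0.001 -0.305]
```

>>> play_rows --rows '[[[0,0,0,0,0,0],[0,0,0,0,0,0],[0,0,0,0,0,0],[0,0,0,0,0,0],[0,0,0,0,0,0],[0,0,0,0,0,0],[0,0,0,0,0,0],[0,0,0,0,0,0],[0,0,0,0,0,0],[0,0,0,0,0,0]]]' --claw 1 --squeeze 40

```text
clock: 15.58
tool_pos: [0.5466, 0.0597, 0.2765]
eef_rot: [0.043, 0.999, 0.0, 0.0]
contact_force: [-0.4, -0.4, 1.0]
opening: 0.423
finger_force: 39.5
```

```bash
python3 r.py; python3 -c "
from h import *
rep(3)"
```

```text
[15.583  0.15   0.018 -0.018 -0.108  1.046  0.277  0.87 ]
pos [0.5466 0.0597 0.2765] yaw 1.4853 FM [-0.201 -0.678  1.395 -0.143  0.075  0.034] sd 0.014 q [-0.02  0.79 -0.3   1.9   0.44  0.51  0.87] t [-0.126 -0.187 -0.017] op 0.424 39.5
```

>>> play_rows --rows '[[[0,0,0.0002,0,0,0.05],[0,0,0.0004,0,0,0.1]]]'

```text
clock: 15.85
tool_pos: [0.5466, 0.0596, 0.2763]
eef_rot: [0.069, 0.998, -0.0, 0.0]
contact_force: [-1.6, -2.1, 3.0]
opening: 0.427
finger_force: 39.5
```

```bash
python3 r.py
```

```text
[15.85   0.202  0.25  -0.056 -0.338  3.026  0.276  0.835]
```

>>> play_rows --rows '[[[0,0,0.0002,0,0,0.05]]]'

```text
clock: 15.93
tool_pos: [0.5466, 0.0596, 0.2763]
eef_rot: [0.081, 0.997, -0.0, 0.0]
contact_force: [-0.5, -1.9, 2.5]
opening: 0.425
finger_force: 39.4
```

```bash
python3 r.py
```

```text
[15.933  0.227  0.285 -0.088 -0.381  2.474  0.276  0.818]
```

>>> play_rows --rows '[[[0,0,0.0002,0,0,0.05]]]'

```text
clock: 16.02
tool_pos: [0.5466, 0.0596, 0.2761]
eef_rot: [0.094, 0.996, -0.0, 0.0]
contact_force: [-0.4, -1.7, 3.4]
opening: 0.425
finger_force: 39.4
```

```bash
python3 r.py
```

```text
[16.017  0.252  0.262 -0.096 -0.42   3.397  0.276  0.801]
```

After the regrip, which read zero moment when free, the torque is about 0.29 N·m. That is well above the 0.19 N·m clear value and fits a bite at ≈0.43 rad. The knob is now ≈1.22 rad, about 0.79 rad past the bite (~26 N). Let go and lift.

>>> play_rows --rows '[[[0,0,0,0,0,0],[0,0,0,0,0,0],[0,0,0,0,0,0],[0,0,0,0,0,0],[0,0,0,0,0,0],[0,0,0,0,0,0],[0,0,0,0,0,0],[0,0,-0.03,0,0,0],[0,0,-0.08,0,0,0],[0,0,-0.14,0,0,0],[0,0,-0.2,0,0,0],[0,0,-0.24,0,0,0],[0,0,-0.24,0,0,0],[0,0,-0.24,0,0,0]]]' --claw 0

```text
clock: 17.18
tool_pos: [0.5467, 0.0598, 0.397]
eef_rot: [0.093, 0.996, 0.0, 0.001]
contact_force: [0.3, -0.2, -0.8]
opening: 1.003
finger_force: 0.0
```

```bash
python3 -c "
from h import *
rep(2); im,K,C=snap('wrist','w3.png')"
```

```text
pos [0.5463 0.0596 0.3958] yaw 1.3853 FM [ 0.157  0.177 -0.711  0.016  0.007 -0.029] sd 0.016 q [ 0.03  0.62 -0.37  1.8   0.3   0.78  0.89] t [-0.028  0.044  0.005] op 1.0 0.0
```

View pics/w3.png

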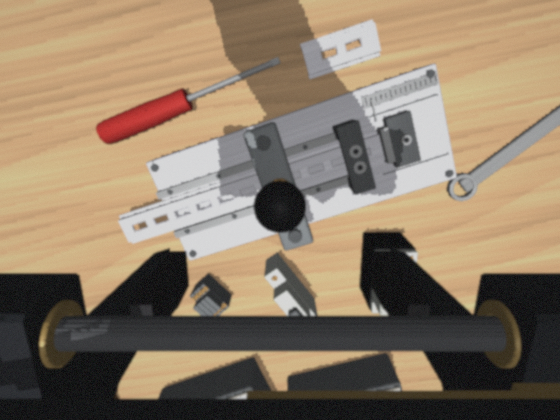

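The gripper is clear of the knob at (279,206), the rail is home in the channel, and the other things on the bench are where they were. Handing in.

```bash
python3 -c "
from plant import *
print(finish_job())"
```

```text
the job is handed in; nothing more can be done
None
```

I handed the job in with the rail home against the stop (peak push about 7.6 N), the clamp about an eighth of a turn past the bite (estimated 26 N from the turning torque) and the gripper clear; no verdict was shown.

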